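Vend two goods from the laundry counter dispenser

TASK

At the launderette's counter dispenser, press down the lever of the lane that holds the thick carton so that its gate lifts and the carton slides down into the tray; then do the same for the round tin. Let both levers come back up so that all gates are shut, and leave the thin carton in its lane. Work the levers only: do not touch the goods themselves, and leave everything else on the counter where it stands.

Things in the scene. Friction and masses are not known exactly. Their poses are not given: they have to be found in the camera images.
- dispenser: Fixed white counter dispenser, 350 mm wide (y), x -100 to 270, 145 high. Origin under it on the counter, z up, +x down its lanes. Three open steel lanes, centres y = 105, 0, -105, slope 30 deg down to +x, each stopped by a metal gate at x = 65. They end in one open tray, x 148 to 265, floor z = 14, walls 50 high. Lever pivot along y at x = -60, z = 137; press plates overhang the -x side.
- lever_left (a joint): Rocking lever of the left (y = +105) lane, rad: 0 = gate shut (rest), 0.4 = gate fully lifted (stop). Sprung shut: pressing its plate takes about 2 to 4 N, and it comes back by itself when let go.
- paddle_left (a point): Top centre of the press plate of the left (y = +105) lane's lever: ribbed steel, 50 mm along x, 60 along y, 8 thick, in line with its lane, at x = -180 in the dispenser's frame, 141 mm above the counter at rest. It moves with the lever, 120 mm from the pivot: fully pressed it is 47 mm lower and 10 mm further along +x. Nothing stands under it.
- lever_mid (a joint): Rocking lever of the middle (y = 0) lane, rad: 0 = gate shut (rest), 0.4 = gate fully lifted (stop). Sprung shut: pressing its plate takes about 2 to 4 N, and it comes back by itself when let go.
- paddle_mid (a point): Top centre of the press plate of the middle (y = 0) lane's lever: ribbed steel, 50 mm along x, 60 along y, 8 thick, in line with its lane, at x = -180 in the dispenser's frame, 141 mm above the counter at rest. It moves with the lever, 120 mm from the pivot: fully pressed it is 47 mm lower and 10 mm further along +x. Nothing stands under it.
- lever_right (a joint): Rocking lever of the right (y = -105) lane, rad: 0 = gate shut (rest), 0.4 = gate fully lifted (stop). Sprung shut: pressing its plate takes about 2 to 4 N, and it comes back by itself when let go.
- paddle_right (a point): Top centre of the press plate of the right (y = -105) lane's lever: ribbed steel, 50 mm along x, 60 along y, 8 thick, in line with its lane, at x = -180 in the dispenser's frame, 141 mm above the counter at rest. It moves with the lever, 120 mm from the pivot: fully pressed it is 47 mm lower and 10 mm further along +x. Nothing stands under it.
- thick_carton_center (a point): Centre of the thick cardboard carton, 56 x 50 x 45 mm, that starts in one of the three lanes resting against its gate (any lane), about x = 50, z = 97 in the dispenser's frame; its z is square to the lane.
- round_tin_center (a point): Centre of the round metal tin, 56 mm across and 30 mm high, likewise in one of the lanes, about x = 46, z = 91.
- thin_carton_center (a point): Centre of the thin, narrow cardboard carton, 56 x 34 x 16 mm, likewise in one of the lanes, about x = 42, z = 85.
- softener_bottle: Loose white bottle, 64 mm across, 170 mm high, standing left (+y) of the dispenser. A bystander; origin at its underside.
- spare_carton: Loose upright carton 70 x 50 x 90 mm, standing right (-y) of the dispenser, near the press plates. A bystander; origin at its underside.
- scent_jar: Loose greyish clear jar with a metal lid, 60 mm across, 75 mm high, right of the dispenser. A bystander; origin at its underside.
- coin_dish: Loose grey dish 100 x 80 x 22 mm, left of the dispenser, near the press plates. A bystander; origin at its underside.
- card_stack: Loose white stack, 55 x 85 x 18 mm, right of the dispenser. A bystander; origin at its underside.
- scoop_cup: Loose white cup 72 mm across, 70 mm high, left of the dispenser. A bystander; origin at its underside.
- thick_carton: The body of the thick carton; origin at the centre of its underside.
- round_tin: The body of the round tin; origin at the centre of its underside.
- thin_carton: The body of the thin carton; origin at the centre of its underside.
Things that resemble listed ones, but are neither listed nor needed, are in the scene too. What is shaped like the thick_carton but green or red is not meant.

How it is judged:
By the outcome, as a careful person would: the job done as asked, in the order asked, and still so for the second after the job is handed in, with the robot touching nothing.
It also fails if it takes over 38 s, if anything falls off the work surface, if the arm or the gripper's body presses on something with over 40 N, if the wrist force passes 120 N, or if a joint passes its speed limit or range.

ROBOT

A 6-joint arm with a two-finger parallel gripper is mounted at the origin on the work surface. World frame = base frame: x ahead of the robot, y to its left, z up, the work surface at z = 0. Lengths are in m, angles in rad, forces in N, time in s.
With the tool pointing down it reaches from about 0.3 to 0.85 m from the base axis. Payload 4.2 kg.
Tool frame: the origin (TCP) lies midway between the tips of the shut fingers; the grasp point (between the pads) lies 19 mm behind it (robot.grip_point_offset is the distance from the TCP to the grasp point, in m); z points along the fingers, y is the line along which they close (so a half turn about z gives the same grasp; the last joint's range is limited). The gripper opens to 91 mm and grips with 3 to 60 N. Pads are 32 mm wide; open, the fingers measure 118 mm over their backs; the gripper's body (76 mm by 178 mm) begins 60 mm behind the grasp point.
Start: joints at [1.247, 0.32, 1.565, -0, 1.257, -0.02], TCP at [0.172, 0.549, 0.177] pointing down, gripper open.
Joint ranges: [-3.11, 3.11], [-0.84, 2.01], [0.21, 2.61], [-1.34, 4.49], [0.05, 2.63], [-2.56, 2.56]. Speed limits (rad/s): [2.57, 2.57, 3.14, 3.14, 3.14, 3.14].

INTERFACE

Orientations are given as a unit quaternion [x, y, z, w].
In Python, from rig import robot, viewer gives the robot as it stands.
- The arm moves only by the tool play_rows, never from a script. Its argument "moves" is a list of rows, each an object of numbers: "gripper": the gripper command: -1 is shut, 1 is fully open, values between are in proportion; "x", "y", "z": the shift along the tool's x, y, z in mm; "turn": the turn about the tool's z in degrees. In form: [{"gripper": .., "x": .., "y": .., "z": .., "turn": ..}, ...]. A call has exactly 10 rows; each row shifts and turns the commanded pose from where the row before left it, along the tool's axes as they then stand; what a row does not reach is not made up. A row lasts 1/12 s, in which the tool goes at most 41.7 mm and 7.16 degrees, less where a joint would pass 70% of its speed; a pose out of reach is approached as far as the arm can. A call with a gripper value outside its range is refused whole. The fingers move at their own pace and stop on an object; "squeeze" is the grip in N (left out, the last holds). Time passes only in rows, so rows that do not move let the fingers close, or fill a call up. It gives the time, the measured TCP pose, the force, the opening and the grip force at its end, in the units of the state.
- robot.observe(): the state, without advancing time (a new reading comes with each control period).
- viewer.capture(name): name is "side" or "top" or "wrist"; returns a dict with "color" (480x640x3 uint8, blue, green, red), "K" (3x3 intrinsics, pixels), "origin" and "attitude" of the camera in the world; the wrist camera has in their place "T_tool_cam" (4x4, takes a point from camera to tool coordinates, whose origin is the TCP and whose axes are the flange's). Camera axes: x right, y down, z forward; pixel columns grow to the right and rows downward; lengths in m; the calibration is good to about 2 mm. A picture is of the moment at which its call begins: read the wrist's pose just before it. There is no depth.
- robot.sign_off(): hands the job in; it is judged then, once.
Trained networks look in a picture, given as the dict that the camera call returned (one of the last four; its "shot" number tells which), for a name from the list of things; names that differ only in an ending like _2 or _b are one class to them, and where a whole thing is asked for, a point or a joint stands for the part that bears it (a point fixed in the world has none). Each returns a list of dicts, best first, with "confidence" (0 to 1); they miss things now and then, are a little off and sometimes report something else, mostly with a low value. They report only what shows in the picture. A call takes as long as a camera call. They do not tell look-alikes from the thing itself.
- viewer.look_for(query, picture): "centre" ([column, row] in pixels, amid what is visible of it).
- viewer.silhouettes(query, picture): "mask" (480x640 bool, what is visible of it) and "centre" ([column, row] in pixels, amid what is visible of it).
- viewer.pinpoint(query, picture): "centre" ([column, row] in pixels: a listed point, or the origin of a listed thing).
The state is a dict: "t": time; "joints": joint angles; "dq": joint speeds; "tau": joint torques, N m; "ee_pos": TCP position; "tool_rot": TCP orientation; "contact_force": force on the tool from outside, world axes, zero at the start; "moment": the same for the moment, N m; "grip_width": finger opening in m; "grasp_force": force on a finger pad.
Only numpy, scipy, OpenCV 4.12 (cv2) and the standard library are available. Lean on these libraries where they do the work, as an engineer would, in place of code of your own. Each camera call takes 0.05 s, during which the arm holds its last target. There are 200 camera calls.

## Working session

There is one attempt and no reset: what is moved stays moved. The work goes in short steps, Python scripts to look and compute and a tool call to move; the robot and the scene stay as the last step left them, time stands still between calls to the robot, and variables do not carry over. Pictures are saved under pics/ and viewed, at most 10 in all, crops included, and the job is handed in when it is done.

Besides the shell and the picture viewer there is one more tool, called after "Call:" by a JSON object that holds its "fn" and its "kwargs", one argument or row to a line. play_rows: Moves the arm, as the interface text tells. Its arguments: {"type":"object","properties":{"moves":{"type":"array","items":{"type":"object","properties":{"gripper":{"type":"number"},"x":{"type":"number"},"y":{"type":"number"},"z":{"type":"number"},"turn":{"type":"number"}}}},"squeeze":{"type":"number"}},"required":["moves"]}

```bash
mkdir -p pics; cat > h.py <<'E'
import numpy as np, cv2
from scipy.spatial.transform import Rotation as R
from rig import robot, viewer
def ray(p,px):
    d=np.linalg.inv(p["K"])@[px[0],px[1],1.]
    A=np.array(p["attitude"]); A=A if A.shape==(3,3) else R.from_quat(A).as_matrix()
    d=A@d; return np.array(p["origin"]),d/np.linalg.norm(d)
def tri(rs):
    M=np.zeros((3,3));b=np.zeros(3)
    for o,d in rs:
        P=np.eye(3)-np.outer(d,d);M+=P;b+=P@o
    return np.linalg.solve(M,b)
E
python3 - <<'E'
from h import *
ps={n:viewer.capture(n) for n in("top","side")}
for n in ps: cv2.imwrite(f"pics/{n}0.png",ps[n]["color"]); print(n,ps[n]["origin"],ps[n]["attitude"])
for q in["paddle_left","paddle_mid","paddle_right","thick_carton_center","round_tin_center","thin_carton_center","dispenser"]:
    for n in ps:
        r=viewer.pinpoint(q,ps[n]); print(q,n,[(np.round(a["centre"]).tolist(),round(a["confidence"],2)) for a in r[:4]])
print(robot.observe())
E
```

```text
top [ 0.5043227  -0.00283702  1.18063395] [-0.70061903  0.71295708 -0.01523331  0.02435431]
side [ 0.48856985 -0.65100202  0.82437607] [ 0.92730901 -0.03586143  0.01181095 -0.37238752]
paddle_left top [([223.0, 280.0], 0.75), ([392.0, 250.0], 0.33)]
paddle_left side [([289.0, 184.0], 0.72), ([380.0, 209.0], 0.55)]
paddle_mid top [([272.0, 286.0], 0.87)]
paddle_mid side [([283.0, 214.0], 0.96)]
paddle_right top [([328.0, 294.0], 0.88)]
paddle_right side [([276.0, 246.0], 0.67)]
thick_carton_center top [([295.0, 167.0], 0.83), ([429.0, 168.0], 0.81), ([273.0, 334.0], 0.79), ([467.0, 197.0], 0.65)]
thick_carton_center side [([412.0, 361.0], 0.97), ([383.0, 233.0], 0.96), ([245.0, 248.0], 0.77), ([389.0, 406.0], 0.69)]
round_tin_center top [([342.0, 183.0], 0.82)]
round_tin_center side [([382.0, 269.0], 0.62)]
thin_carton_center top [([245.0, 170.0], 0.64), ([293.0, 200.0], 0.4)]
thin_carton_center side [([379.0, 208.0], 0.72)]
dispenser top [([293.0, 206.0], 0.58)]
dispenser side [([359.0, 258.0], 0.94)]
{'t': 0.8, 'joints': array([ 1.24698238e+00,  3.19587305e-01,  1.56449760e+00,  2.61420785e-05,
        1.25737191e+00, -2.00048819e-02]), 'dq': array([-0.00154689, -0.00042003,  0.00200898,  0.0006673 , -0.00034632,
       -0.00046079]), 'tau': array([-1.17866148e-03, -4.12307847e+01, -2.32222992e+01,  7.25452602e-02,
        3.76026251e-02,  7.00843628e-06]), 'ee_pos': array([0.17201815, 0.54869853, 0.17698418]), 'tool_rot': array([ 1.51324991e-01,  9.88484063e-01,  6.90457261e-05, -6.32627253e-07]), 'contact_force': array([-0.10657477, -0.4370029 , -0.22760215]), 'moment': array([-0.0117532 , -0.03584713, -0.05958459]), 'grasp_force': 0.0, 'grip_width': 0.09138940152649451}
```

View pics/top0.png

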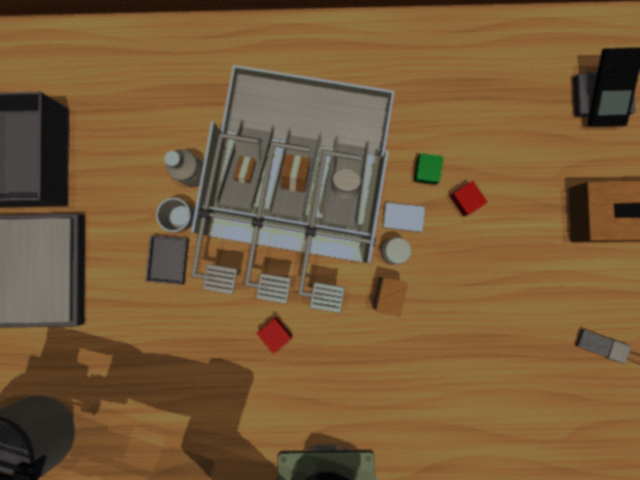

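View pics/side0.png

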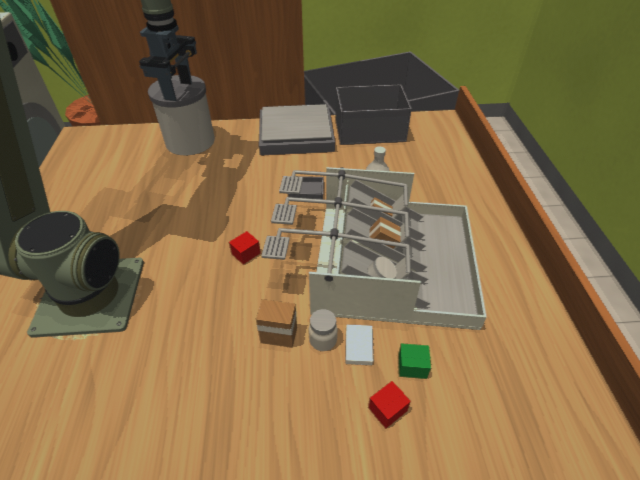

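```bash
python3 - <<'E'
from h import *
ps={n:viewer.capture(n) for n in("top","side")}
px={"L":((223,280),(289,184)),"M":((272,286),(283,214)),"R":((328,294),(276,246)),"thickM":((295,167),(383,233)),"tinR":((342,183),(382,269)),"thinL":((245,170),(379,208)),"other":((273,334),(245,248))}
for k,(a,b) in px.items():
    ra,rb=ray(ps["top"],a),ray(ps["side"],b); p=tri([ra,rb]); res=np.linalg.norm(np.cross(p-ra[0],ra[1]))
    print(k,np.round(p*1000),round(res*1000,1))
cv2.imwrite("pics/crop.png",cv2.resize(ps["top"]["color"][130:320,190:400],None,fx=3,fy=3,interpolation=cv2.INTER_CUBIC))
for q in["paddle_left","softener_bottle","coin_dish","spare_carton","dispenser"]:
  for n in ps:
    for m in viewer.silhouettes(q,ps[n])[:2]:
      x,y,w,h=cv2.boundingRect(m["mask"].astype(np.uint8)); print(q,n,(x,y,w,h),round(m["confidence"],2))
E
```

```text
L [474. 190. 144.] 0.4
M [459.  97. 132.] 2.1
R [443. -11. 142.] 1.8
thickM [692.  52.  98.] 7.0
tinR [667. -44.  84.] 0.2
thinL [696. 155.  82.] 1.6
other [354. 108.  15.] 0.4
paddle_left top (192, 133, 69, 161) 0.81
paddle_left side (280, 170, 128, 47) 0.88
softener_bottle top (165, 149, 39, 38) 0.57
softener_bottle side (367, 147, 22, 24) 0.54
softener_bottle side (271, 197, 138, 52) 0.29
coin_dish top (146, 235, 43, 50) 0.74
coin_dish top (191, 65, 203, 247) 0.66
coin_dish side (289, 177, 35, 22) 0.68
spare_carton top (373, 277, 34, 39) 0.89
spare_carton top (234, 156, 22, 28) 0.5
spare_carton side (256, 300, 41, 48) 0.93
dispenser top (191, 65, 204, 247) 0.65
dispenser side (262, 168, 223, 162) 0.56
```

View pics/crop.png

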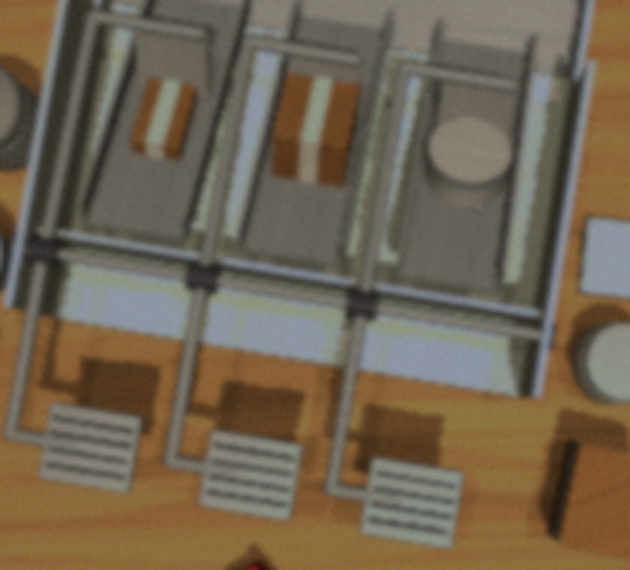

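The crop shows the thin carton in the left lane (163,118), the thick brown carton in the middle lane (318,130) and the tin in the right lane (470,150). In the top view, the thick_carton hits at (429,168), (467,197) and (273,334) are the green and red look-alikes lying on the counter. The brown one at (295,167) matches the description. So I press the middle plate at (273,288), then the right one at (327,297).

```bash
python3 - <<'E'
from h import *
p=viewer.capture("top"); s=robot.observe(); Rm=R.from_quat(s["tool_rot"]).as_matrix()
P={}
for k,a in {"L":(220,279.5),"M":(273,288),"R":(327,297)}.items():
    o,d=ray(p,a); P[k]=o+d*(.141-o[2])/d[2]; print(k,np.round(P[k]*1000))
a=P["L"]-P["R"]; ex=np.array([a[1],-a[0],0])/np.linalg.norm(a[:2]); print(np.linalg.norm(a),ex)
f=lambda v:np.round(Rm.T@v*1000,1)
print("to M",f(P["M"]-s["ee_pos"]),"M->R",f(P["R"]-P["M"]),"10mm ex",f(ex*.01))
E
```

```text
L [476. 197. 141.]
M [458.  95. 141.]
R [439.  -9. 141.]
0.20865243020780672 [ 0.98426577 -0.17669434  0.        ]
to M [-408.4 -347.7   36. ] M->R [ -12.9 -104.3   -0. ] 10mm ex [-9.9  1.3  0. ]
```

Call:
{"fn": "play_rows", "kwargs": {
  "moves": [
    {"gripper": -1, "x": -25, "y": -21},
    {"gripper": -1, "x": -25, "y": -21},
    {"gripper": -1, "x": -25, "y": -21},
    {"gripper": -1, "x": -25, "y": -21},
    {"gripper": -1, "x": -25, "y": -21},
    {"gripper": -1, "x": -25, "y": -21},
    {"gripper": -1, "x": -25, "y": -21},
    {"gripper": -1, "x": -25, "y": -21},
    {"gripper": -1, "x": -25, "y": -21},
    {"gripper": -1, "x": -25, "y": -21}
  ]
}}

```text
$.moves[0]: bad value
```

Call:
{"fn": "play_rows", "kwargs": {
  "moves": [
    {"gripper": -1, "x": -25, "y": -22},
    {"gripper": -1, "x": -25, "y": -22},
    {"gripper": -1, "x": -25, "y": -22},
    {"gripper": -1, "x": -25, "y": -22},
    {"gripper": -1, "x": -25, "y": -22},
    {"gripper": -1, "x": -20, "y": -18},
    {"gripper": -1, "x": -13, "y": -10},
    {"gripper": -1},
    {"gripper": -1},
    {"gripper": -1}
  ]
}}

```text
$.moves[0]: bad value
```

```bash
python3 - <<'E'
from h import *
s=robot.observe(); print(s["t"],s["ee_pos"],s["contact_force"],s["grip_width"])
Rm=R.from_quat(s["tool_rot"]).as_matrix(); print(np.round(Rm.T@(np.array([.458,.095,.141])-s["ee_pos"])*1000,1))
p=viewer.capture("wrist"); T=np.array(p["T_tool_cam"])
for r in viewer.pinpoint("paddle_mid",p)[:2]:
    d=Rm@T[:3,:3]@np.linalg.inv(p["K"])@[*r["centre"],1.]; o=s["ee_pos"]+Rm@T[:3,3]
    print(r, (o+d*(.141-o[2])/d[2])*1000)
q=viewer.capture("side"); cv2.imwrite("pics/mid.png",np.hstack([cv2.resize(p["color"],(400,300)),cv2.resize(q["color"][120:360,220:540],(400,300))]))
E
```

```text
1.45 [0.17202649 0.54869579 0.17698233] [1.03981308 0.36589549 1.13171938] 0.09118779785125992
[-408.6 -347.4   36. ]
```

View pics/mid.png

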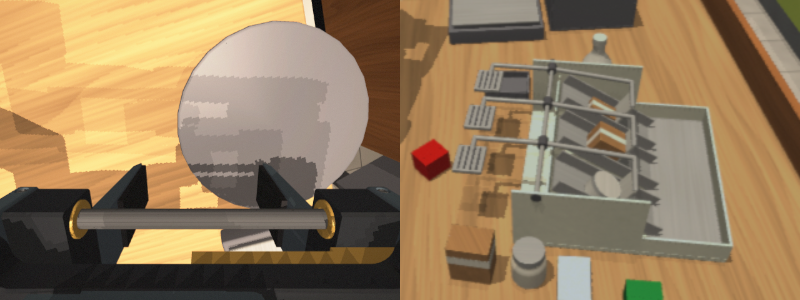

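The calls were refused because each row needs every field, so nothing has moved. The wrist view shows a grey round thing right beside the gripper, so I raise first.

Call:
{"fn": "play_rows", "kwargs": {
  "moves": [
    {"gripper": 1, "x": 0, "y": 0, "z": -15, "turn": 0},
    {"gripper": 1, "x": 0, "y": 0, "z": -15, "turn": 0},
    {"gripper": 1, "x": 0, "y": 0, "z": -15, "turn": 0},
    {"gripper": 1, "x": 0, "y": 0, "z": -15, "turn": 0},
    {"gripper": 1, "x": 0, "y": 0, "z": -15, "turn": 0},
    {"gripper": 1, "x": 0, "y": 0, "z": -15, "turn": 0},
    {"gripper": -1, "x": 0, "y": 0, "z": 0, "turn": 0},
    {"gripper": -1, "x": 0, "y": 0, "z": 0, "turn": 0},
    {"gripper": -1, "x": 0, "y": 0, "z": 0, "turn": 0},
    {"gripper": -1, "x": 0, "y": 0, "z": 0, "turn": 0}
  ]
}}

```text
t: 2.43
ee_pos: [0.1718, 0.548, 0.2656]
tool_rot: [0.151, 0.988, -0.001, -0.0]
contact_force: [-0.4, 0.8, 0.5]
grip_width: 0.0674
grasp_force: 0.0
```

```bash
python3 - <<'E'
from h import *
s=robot.observe(); print(s["t"],s["ee_pos"],s["contact_force"],s["grip_width"])
p=viewer.capture("wrist");q=viewer.capture("side"); cv2.imwrite("pics/up.png",np.hstack([cv2.resize(p["color"],(400,300)),cv2.resize(q["color"][0:240,60:380],(400,300))]))
E
```

```text
2.4333 [0.17182955 0.54804947 0.26563002] [-0.37903137  0.76839644  0.47923124] 0.06739430052523439
```

View pics/up.png

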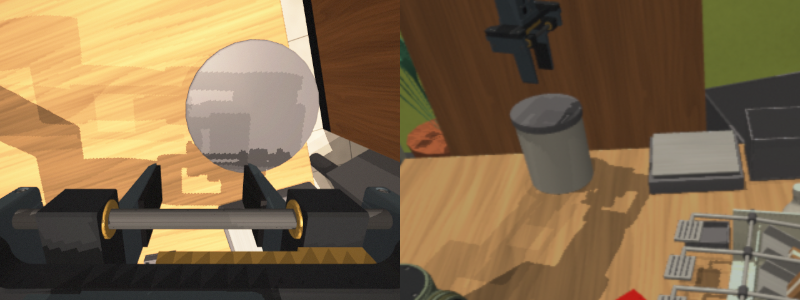

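The canister's top is below the fingers now. I cross at this height.

Call:
{"fn": "play_rows", "kwargs": {
  "moves": [
    {"gripper": -1, "x": -25, "y": -21, "z": 0, "turn": 0},
    {"gripper": -1, "x": -25, "y": -21, "z": 0, "turn": 0},
    {"gripper": -1, "x": -25, "y": -21, "z": 0, "turn": 0},
    {"gripper": -1, "x": -25, "y": -21, "z": 0, "turn": 0},
    {"gripper": -1, "x": -25, "y": -21, "z": 0, "turn": 0},
    {"gripper": -1, "x": -25, "y": -21, "z": 0, "turn": 0},
    {"gripper": -1, "x": -25, "y": -21, "z": 0, "turn": 0},
    {"gripper": -1, "x": -25, "y": -21, "z": 0, "turn": 0},
    {"gripper": -1, "x": -25, "y": -21, "z": 0, "turn": 0},
    {"gripper": -1, "x": -25, "y": -21, "z": 0, "turn": 0}
  ]
}}

```text
t: 3.37
ee_pos: [0.3481, 0.2719, 0.2666]
tool_rot: [0.151, 0.988, -0.0, -0.0]
contact_force: [0.1, -0.5, -0.3]
grip_width: 0.0002
grasp_force: 0.0
```

Call:
{"fn": "play_rows", "kwargs": {
  "moves": [
    {"gripper": -1, "x": -25, "y": -22, "z": 0, "turn": 0},
    {"gripper": -1, "x": -25, "y": -22, "z": 0, "turn": 0},
    {"gripper": -1, "x": -25, "y": -22, "z": 0, "turn": 0},
    {"gripper": -1, "x": -25, "y": -22, "z": 0, "turn": 0},
    {"gripper": -1, "x": -25, "y": -22, "z": 0, "turn": 0},
    {"gripper": -1, "x": -20, "y": -18, "z": 0, "turn": 0},
    {"gripper": -1, "x": -13, "y": -10, "z": 20, "turn": 0},
    {"gripper": -1, "x": 0, "y": 0, "z": 25, "turn": 0},
    {"gripper": -1, "x": 0, "y": 0, "z": 25, "turn": 0},
    {"gripper": -1, "x": 0, "y": 0, "z": 0, "turn": 0}
  ]
}}

```text
t: 4.2
ee_pos: [0.4537, 0.0934, 0.1921]
tool_rot: [0.152, 0.988, -0.002, -0.005]
contact_force: [-0.5, 0.3, -0.5]
grip_width: 0.0007
grasp_force: 0.0
```

```bash
python3 - <<'E'
from h import *
s=robot.observe(); print(s["t"],s["ee_pos"],s["contact_force"],s["grip_width"])
Rm=R.from_quat(s["tool_rot"]).as_matrix(); print(np.round(Rm.T@(np.array([.458,.095,.141])-s["ee_pos"])*1000,1))
p=viewer.capture("wrist"); T=np.array(p["T_tool_cam"])
for r in viewer.pinpoint("paddle_mid",p)[:2]:
    d=Rm@T[:3,:3]@np.linalg.inv(p["K"])@[*r["centre"],1.]; o=s["ee_pos"]+Rm@T[:3,3]
    print(r, (o+d*(.141-o[2])/d[2])*1000)
q=viewer.capture("side"); cv2.imwrite("pics/mid2.png",np.hstack([cv2.resize(p["color"],(400,300)),cv2.resize(q["color"][120:360,220:540],(400,300))]))
E
```

```text
4.2 [0.4536738  0.09341835 0.19213933] [-0.54899775  0.29771228 -0.46646896] 0.0007252700933178446
[-4.1  3.1 51.1]
{'centre': [329.5, 243.5], 'confidence': 0.68} [456.54138384  97.57953288 141.        ]
{'centre': [537.5, 270.9], 'confidence': 0.3} [525.10209544 243.27320461 141.        ]
```

View pics/mid2.png

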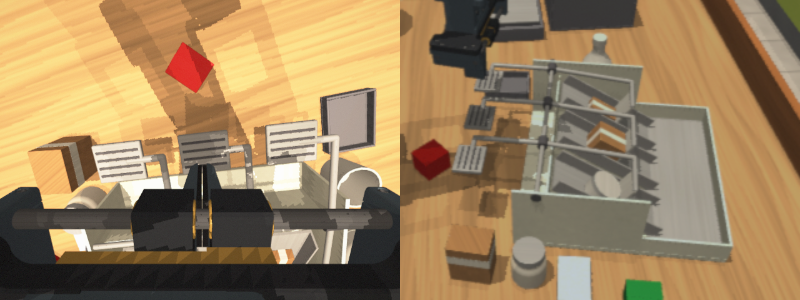

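The wrist view shows the middle plate right behind the fingers, around (205,150), and the wrist estimate agrees to within about 3 mm. I start pressing.

Call:
{"fn": "play_rows", "kwargs": {
  "moves": [
    {"gripper": -1, "x": -3, "y": 3, "z": 15, "turn": 0},
    {"gripper": -1, "x": 0, "y": 0, "z": 15, "turn": 0},
    {"gripper": -1, "x": 0, "y": 0, "z": 11, "turn": 0},
    {"gripper": -1, "x": 0, "y": 0, "z": 7, "turn": 0},
    {"gripper": -1, "x": 0, "y": 0, "z": 6, "turn": 0},
    {"gripper": -1, "x": -1, "y": 0, "z": 6, "turn": 0},
    {"gripper": -1, "x": -1, "y": 0, "z": 6, "turn": 0},
    {"gripper": -1, "x": -2, "y": 0, "z": 6, "turn": 0},
    {"gripper": -1, "x": -2, "y": 0, "z": 6, "turn": 0},
    {"gripper": -1, "x": -1, "y": 0, "z": 4, "turn": 0}
  ]
}}

```text
t: 5.18
ee_pos: [0.4679, 0.0943, 0.1143]
tool_rot: [0.151, 0.988, -0.0, -0.0]
contact_force: [-0.0, 0.1, 0.4]
grip_width: 0.0006
grasp_force: 0.0
```

Call:
{"fn": "play_rows", "kwargs": {
  "moves": [
    {"gripper": -1, "x": -1, "y": 0, "z": 4, "turn": 0},
    {"gripper": -1, "x": -1, "y": 0, "z": 3, "turn": 0},
    {"gripper": -1, "x": 0, "y": 0, "z": 2, "turn": 0},
    {"gripper": -1, "x": 0, "y": 0, "z": 1, "turn": 0},
    {"gripper": -1, "x": 0, "y": 0, "z": 0, "turn": 0},
    {"gripper": -1, "x": 0, "y": 0, "z": 0, "turn": 0},
    {"gripper": -1, "x": 0, "y": 0, "z": 0, "turn": 0},
    {"gripper": -1, "x": 0, "y": 0, "z": 0, "turn": 0},
    {"gripper": -1, "x": 0, "y": 0, "z": 0, "turn": 0},
    {"gripper": -1, "x": 0, "y": 0, "z": 0, "turn": 0}
  ]
}}

```text
t: 6.02
ee_pos: [0.4696, 0.0939, 0.105]
tool_rot: [0.151, 0.988, 0.0, 0.0]
contact_force: [-0.0, -1.0, -0.4]
grip_width: 0.0004
grasp_force: 0.0
```

```bash
python3 - <<'E'
from h import *
p=viewer.capture("top");q=viewer.capture("side"); cv2.imwrite("pics/press1.png",np.hstack([cv2.resize(p["color"][50:350,140:440],(400,400)),cv2.resize(q["color"][120:360,240:480],(400,400))]))
E
```

```text
(no output)
```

View pics/press1.png

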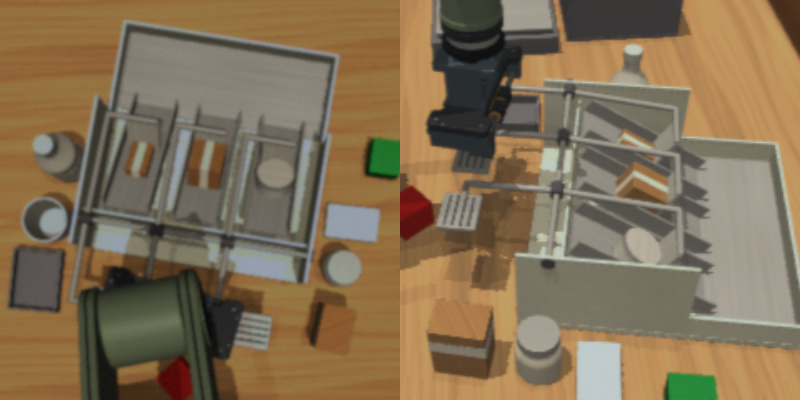

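```bash
python3 - <<'E'
from h import *
s=robot.observe(); print(s["ee_pos"],s["contact_force"])
p=viewer.capture("wrist"); q=viewer.capture("side"); t=viewer.capture("top")
def proj(p,X):
    A=R.from_quat(p["attitude"]).as_matrix() if np.size(p["attitude"])==4 else np.array(p["attitude"])
    c=p["K"]@(A.T@(np.array(X)-p["origin"])); return np.round(c[:2]/c[2])
print("tip side",proj(q,s["ee_pos"]),"top",proj(t,s["ee_pos"]),"rest M side",proj(q,[.457,.096,.141]),"pressed",proj(q,[.467,.094,.094]))
for n in("paddle_mid","paddle_left","paddle_right"): print(n,[(np.round(r["centre"]),round(r["confidence"],2)) for r in viewer.pinpoint(n,q)[:3]])
cv2.imwrite("pics/w.png",np.hstack([cv2.resize(p["color"],(400,400)),cv2.resize(q["color"][170:270,240:340],(400,400),interpolation=cv2.INTER_CUBIC)]))
E
```

```text
[0.46959396 0.09386557 0.10500558] [ 0.54784775 -0.14813813  0.77309706]
tip side [289. 223.] top [275. 281.] rest M side [283. 212.] pressed [288. 227.]
paddle_mid [(array([284., 212.]), 0.86), (array([380., 208.]), 0.68)]
paddle_left []
paddle_right [(array([277., 248.]), 0.58), (array([281., 335.]), 0.5)]
```

View pics/w.png

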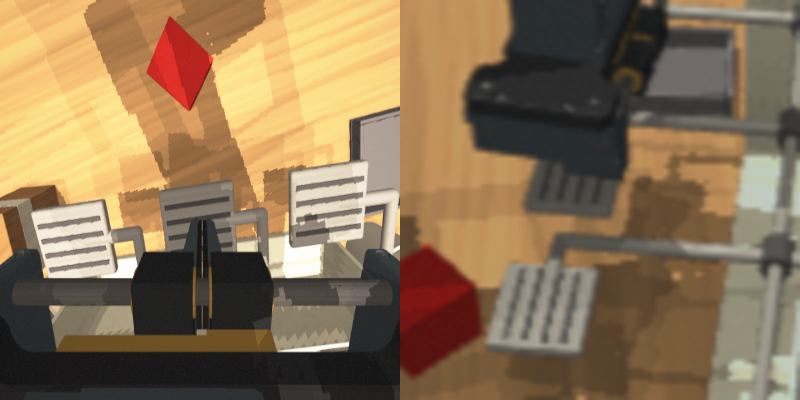

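```bash
python3 - <<'E'
from h import *
s=robot.observe(); p=viewer.capture("wrist"); T=np.array(p["T_tool_cam"]); print(np.round(T,3))
K=p["K"]; c=np.linalg.inv(T)@[0,0,0,1]; c=K@c[:3]; print("tcp px full",c[:2]/c[2])
Rm=R.from_quat(s["tool_rot"]).as_matrix()
for X in([.457,.096,.141],[.467,.094,.094],[.439,-.009,.141],[.476,.197,.141]):
    v=np.linalg.inv(T)@[*(Rm.T@(np.array(X)-s["ee_pos"])),1]; v=K@v[:3]; print(X,v[:2]/v[2])
for n in("paddle_mid","paddle_left","paddle_right"): print(n,[(np.round(r["centre"]),round(r["confidence"],2)) for r in viewer.pinpoint(n,p)[:3]])
E
```

```text
[[ 0.001 -0.956 -0.295  0.084]
 [ 1.     0.001  0.001  0.   ]
 [-0.001 -0.295  0.956 -0.207]
 [ 0.     0.     0.     1.   ]]
tcp px full [322.70257331 266.79450759]
[0.457, 0.096, 0.141] [319.31325758 270.51271893]
[0.467, 0.094, 0.094] [321.7243505  256.74258514]
[0.439, -0.009, 0.141] [116.40883664 295.70651512]
[0.476, 0.197, 0.141] [523.56319158 248.26315063]
paddle_mid [(array([317., 270.]), 0.91)]
paddle_left [(array([117., 291.]), 0.75), (array([525., 250.]), 0.69)]
paddle_right [(array([119., 292.]), 0.63)]
```

```bash
python3 - <<'E'
from h import *
q=viewer.capture("side")["color"]; t=viewer.capture("top")["color"]; w=viewer.capture("wrist")["color"]
s0=cv2.imread("pics/side0.png"); t0=cv2.imread("pics/top0.png")
z=lambda a:cv2.resize(a,(266,300),interpolation=cv2.INTER_CUBIC)
c=lambda a:z(a[160:290,315:430]); d=lambda a:z(a[125:245,240:346])
cv2.imwrite("pics/cmp.png",np.vstack([np.hstack([c(s0),d(t0),z(w[200:340,220:344])]),np.hstack([c(q),d(t),z(q[170:260,250:330])])]))
E
```

```text
(no output)
```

View pics/cmp.png

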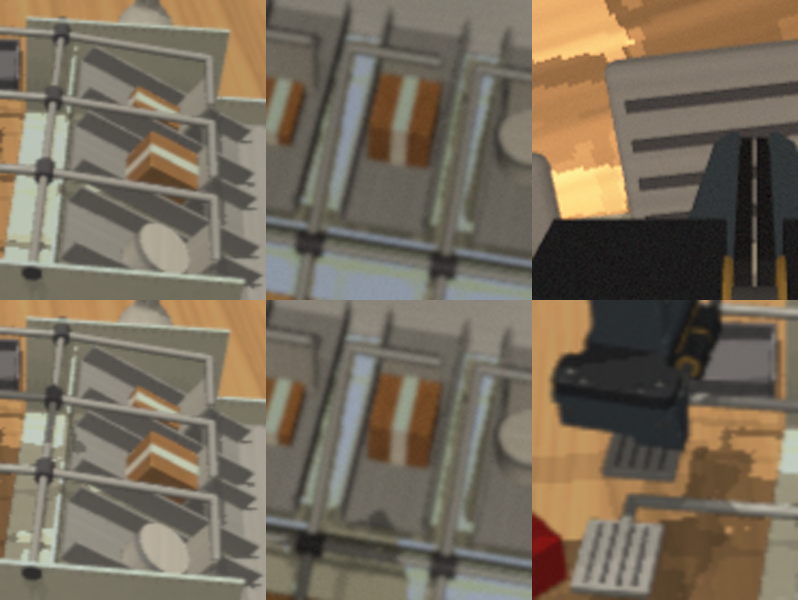

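The gate and lever have not moved and the force is about 0, so I go a little lower and watch the force and the gate.

Call:
{"fn": "play_rows", "kwargs": {
  "moves": [
    {"gripper": -1, "x": 0, "y": 0, "z": 3, "turn": 0},
    {"gripper": -1, "x": 0, "y": 0, "z": 3, "turn": 0},
    {"gripper": -1, "x": 0, "y": 0, "z": 2, "turn": 0},
    {"gripper": -1, "x": 0, "y": 0, "z": 2, "turn": 0},
    {"gripper": -1, "x": 0, "y": 0, "z": 0, "turn": 0},
    {"gripper": -1, "x": 0, "y": 0, "z": 0, "turn": 0},
    {"gripper": -1, "x": 0, "y": 0, "z": 0, "turn": 0},
    {"gripper": -1, "x": 0, "y": 0, "z": 0, "turn": 0},
    {"gripper": -1, "x": 0, "y": 0, "z": 0, "turn": 0},
    {"gripper": -1, "x": 0, "y": 0, "z": 0, "turn": 0}
  ]
}}

```text
t: 7.6
ee_pos: [0.4699, 0.0939, 0.0951]
tool_rot: [0.151, 0.988, 0.0, 0.0]
contact_force: [0.6, -0.4, 3.4]
grip_width: 0.0003
grasp_force: 1.8
```

```bash
cat > chk.py <<'E'
from h import *
F=np.mean([ (viewer.capture("top"),robot.observe()["contact_force"])[1] for _ in range(3)],0)
s=robot.observe(); print("t",s["t"],"ee",s["ee_pos"],"Fmean",F,"tau",np.round(s["tau"],2))
q=viewer.capture("side")["color"]; t=viewer.capture("top"); s0=cv2.imread("pics/side0.png"); t0=cv2.imread("pics/top0.png")
def mv(a,b,name):
    for k,(x0,x1,y0,y1) in name.items():
        print(k,round(float(np.abs(cv2.GaussianBlur(a,(3,3),0)[y0:y1,x0:x1].astype(int)-cv2.GaussianBlur(b,(3,3),0)[y0:y1,x0:x1]).mean()),1),end="; ")
mv(t0,t["color"],{"gateL":(218,262,130,145),"gateM":(268,315,138,155),"gateR":(320,370,146,160)}); print()
mv(s0,q,{"sideM":(395,412,210,235),"sideR":(395,412,245,275),"sideL":(395,412,175,200)}); print()
for n in("thick_carton_center","round_tin_center","thin_carton_center"): print(n,[(np.round(r["centre"]).tolist(),round(r["confidence"],2)) for r in viewer.pinpoint(n,t)[:5]])
E
python3 chk.py
```

```text
t 7.75 ee [0.46987921 0.09388619 0.09507798] Fmean [ 0.5298629  -0.41905126  3.60539323] tau [ 2.000e-02 -3.194e+01 -1.823e+01  3.000e-02  4.200e-01  0.000e+00]
gateL 6.0; gateM 9.6; gateR 6.1; 
sideM 15.6; sideR 4.1; sideL 4.2; 
thick_carton_center [([295.0, 173.0], 0.91), ([468.0, 199.0], 0.9), ([429.0, 169.0], 0.7), ([272.0, 334.0], 0.63)]
round_tin_center [([344.0, 183.0], 0.64)]
thin_carton_center [([248.0, 170.0], 0.65), ([327.0, 295.0], 0.51)]
```

Call:
{"fn": "play_rows", "kwargs": {
  "moves": [
    {"gripper": -1, "x": 0, "y": 0, "z": -8, "turn": 0},
    {"gripper": -1, "x": 0, "y": 0, "z": -12, "turn": 0},
    {"gripper": -1, "x": 0, "y": 0, "z": -15, "turn": 0},
    {"gripper": -1, "x": 0, "y": 0, "z": -15, "turn": 0},
    {"gripper": -1, "x": 0, "y": 0, "z": -15, "turn": 0},
    {"gripper": -1, "x": 0, "y": 0, "z": -10, "turn": 0},
    {"gripper": -1, "x": 0, "y": 0, "z": 0, "turn": 0},
    {"gripper": -1, "x": 0, "y": 0, "z": 0, "turn": 0},
    {"gripper": -1, "x": 0, "y": 0, "z": 0, "turn": 0},
    {"gripper": -1, "x": 0, "y": 0, "z": 0, "turn": 0}
  ]
}}

```text
t: 8.83
ee_pos: [0.4687, 0.0937, 0.1688]
tool_rot: [0.151, 0.988, -0.0, -0.001]
contact_force: [-0.9, -0.6, 0.4]
grip_width: 0.0005
grasp_force: 0.0
```

```bash
python3 chk.py; python3 - <<'E'
from h import *
s=robot.observe(); print(s["joints"],s["tool_rot"],s["grip_width"])
q=viewer.capture("side"); p=viewer.capture("wrist")
q0=cv2.imread("pics/side0.png")
# plate heights anew
for n in("paddle_left","paddle_mid","paddle_right"):
    for nm,c in(("side",q),("wrist",p)): print(n,nm,[(np.round(r["centre"]),round(r["confidence"],2)) for r in viewer.pinpoint(n,c)[:3]])
cv2.imwrite("pics/last.png",np.hstack([cv2.resize(q["color"][150:290,240:380],(500,500),interpolation=cv2.INTER_CUBIC),cv2.resize(p["color"][150:350,220:420],(300,500))]))
E
```

```text
t 8.9833 ee [0.46911685 0.09376904 0.16924589] Fmean [ 0.1094766  -0.0075663   0.28061579] tau [  0.   -32.36 -22.38   0.     0.1    0.  ]
gateL 6.6; gateM 6.9; gateR 6.9; 
sideM 3.5; sideR 3.7; sideL 3.6; 
thick_carton_center [([470.0, 199.0], 0.91), ([431.0, 165.0], 0.88), ([295.0, 173.0], 0.84), ([275.0, 336.0], 0.81)]
round_tin_center []
thin_carton_center [([245.0, 169.0], 0.7)]
[ 1.73168810e-01  1.73429396e-01  1.78444829e+00  9.50739859e-05
  1.18395194e+00 -1.09382952e+00] [ 1.51333268e-01  9.88482790e-01  3.87575269e-06 -1.26339112e-04] 0.00020068860336580345
paddle_left side [(array([292., 182.]), 0.74)]
paddle_left wrist [(array([473., 217.]), 0.59)]
paddle_mid side [(array([284., 212.]), 0.55)]
paddle_mid wrist [(array([320., 232.]), 0.67)]
paddle_right side [(array([274., 249.]), 0.7)]
paddle_right wrist [(array([167., 250.]), 0.59)]
```

Call:
{"fn": "play_rows", "kwargs": {
  "moves": [
    {"gripper": -1, "x": 6, "y": 0, "z": 0, "turn": 0},
    {"gripper": -1, "x": 6, "y": 1, "z": 0, "turn": 6.9},
    {"gripper": -1, "x": 0, "y": 0, "z": 0, "turn": 6.9},
    {"gripper": -1, "x": 0, "y": 0, "z": 0, "turn": 6.9},
    {"gripper": -1, "x": 0, "y": 0, "z": 0, "turn": 6.9},
    {"gripper": -1, "x": 0, "y": 0, "z": 0, "turn": 6.9},
    {"gripper": -1, "x": 0, "y": 0, "z": 0, "turn": 6.9},
    {"gripper": -1, "x": 0, "y": 0, "z": 0, "turn": 6.9},
    {"gripper": -1, "x": 0, "y": 0, "z": 0, "turn": 6.9},
    {"gripper": -1, "x": 0, "y": 0, "z": 0, "turn": 6.9}
  ]
}}

```text
t: 10.47
ee_pos: [0.4579, 0.0985, 0.17]
tool_rot: [0.642, 0.767, 0.0, -0.0]
contact_force: [0.4, -0.1, -0.2]
grip_width: 0.0002
grasp_force: 0.0
```

Call:
{"fn": "play_rows", "kwargs": {
  "moves": [
    {"gripper": -1, "x": 0, "y": 0, "z": 0, "turn": 6.9},
    {"gripper": -1, "x": 0, "y": 0, "z": 0, "turn": 6.9},
    {"gripper": -1, "x": 0, "y": 0, "z": 0, "turn": 6.9},
    {"gripper": -1, "x": 0, "y": 0, "z": 4, "turn": 0},
    {"gripper": -1, "x": 0, "y": 0, "z": 8, "turn": 0},
    {"gripper": -1, "x": 0, "y": 0, "z": 8, "turn": 0},
    {"gripper": -1, "x": 0, "y": 0, "z": 8, "turn": 0},
    {"gripper": -1, "x": 0, "y": 0, "z": 4, "turn": 0},
    {"gripper": -1, "x": 0, "y": 0, "z": 0, "turn": 0},
    {"gripper": -1, "x": 0, "y": 0, "z": 0, "turn": 0}
  ]
}}

```text
t: 11.3
ee_pos: [0.4582, 0.0984, 0.1375]
tool_rot: [0.767, 0.642, -0.0, -0.0]
contact_force: [0.6, -0.4, -0.0]
grip_width: 0.0004
grasp_force: 0.0
```

```bash
python3 chk.py; python3 - <<'E'
from h import *
s=robot.observe(); Rm=R.from_quat(s["tool_rot"]).as_matrix(); print(np.round(Rm,2)); q=viewer.capture("side");p=viewer.capture("wrist"); t=viewer.capture("top")
cv2.imwrite("pics/last.png",np.hstack([cv2.resize(q["color"][150:290,240:380],(400,400),interpolation=cv2.INTER_CUBIC),cv2.resize(p["color"],(400,400))]))
E
```

```text
t 11.45 ee [0.4588019  0.09844485 0.13826861] Fmean [-0.12237437  0.14921325 -0.09063115] tau [ 0.000e+00 -3.186e+01 -2.144e+01  8.000e-02  1.000e-02 -0.000e+00]
gateL 6.6; gateM 7.0; gateR 7.0; 
sideM 4.0; sideR 4.2; sideL 4.2; 
thick_carton_center [([430.0, 172.0], 0.73), ([295.0, 171.0], 0.55)]
round_tin_center [([344.0, 183.0], 0.85), ([181.0, 217.0], 0.62)]
thin_carton_center [([246.0, 171.0], 0.83)]
[[ 0.18  0.98  0.  ]
 [ 0.98 -0.18  0.  ]
 [ 0.    0.   -1.  ]]
```

View pics/last.png

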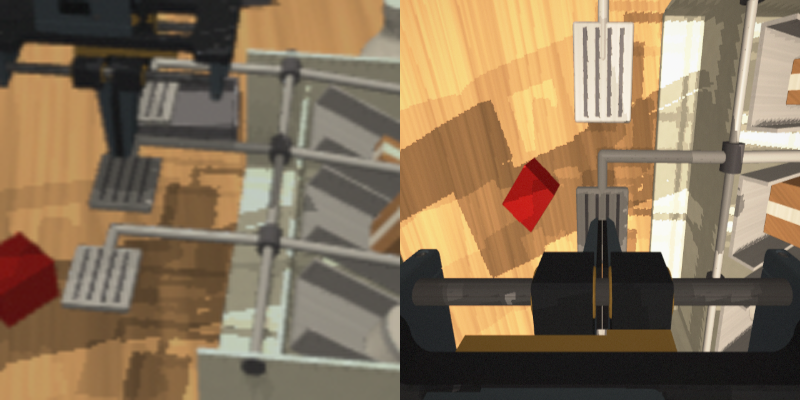

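The wrist and side views show the shut fingertips right over the middle plate, with the gripper body lined up along the lane and clear of the neighbouring plates. I press down while watching the force.

Call:
{"fn": "play_rows", "kwargs": {
  "moves": [
    {"gripper": -1, "x": 0, "y": 0, "z": 6, "turn": 0},
    {"gripper": -1, "x": 0, "y": 0, "z": 6, "turn": 0},
    {"gripper": -1, "x": 0, "y": 0, "z": 6, "turn": 0},
    {"gripper": -1, "x": 0, "y": 0, "z": 6, "turn": 0},
    {"gripper": -1, "x": 0, "y": 0, "z": 6, "turn": 0},
    {"gripper": -1, "x": 0, "y": 0, "z": 3, "turn": 0},
    {"gripper": -1, "x": 0, "y": 0, "z": 3, "turn": 0},
    {"gripper": -1, "x": 0, "y": 0, "z": 3, "turn": 0},
    {"gripper": -1, "x": 0, "y": 0, "z": 3, "turn": 0},
    {"gripper": -1, "x": 0, "y": 0, "z": 0, "turn": 0}
  ]
}}

```text
t: 12.68
ee_pos: [0.458, 0.0983, 0.0956]
tool_rot: [0.767, 0.641, -0.0, -0.0]
contact_force: [-1.9, -0.6, 3.0]
grip_width: 0.0006
grasp_force: 1.4
```

```bash
python3 chk.py
```

```text
t 12.8333 ee [0.45832906 0.09837932 0.09605428] Fmean [-2.05373218 -0.32734554  2.42101376] tau [-5.000e-02 -3.154e+01 -2.030e+01  6.000e-02 -6.900e-01  1.000e-02]
gateL 6.3; gateM 8.4; gateR 6.5; 
sideM 14.2; sideR 4.4; sideL 4.5; 
thick_carton_center [([467.0, 199.0], 0.89), ([293.0, 172.0], 0.58), ([273.0, 336.0], 0.56), ([427.0, 170.0], 0.56), ([246.0, 171.0], 0.4)]
round_tin_center [([344.0, 184.0], 0.7)]
thin_carton_center [([245.0, 170.0], 0.92)]
```

Call:
{"fn": "play_rows", "kwargs": {
  "moves": [
    {"gripper": -1, "x": 0, "y": 1, "z": 3, "turn": 0},
    {"gripper": -1, "x": 0, "y": 1, "z": 3, "turn": 0},
    {"gripper": -1, "x": 0, "y": 1, "z": 3, "turn": 0},
    {"gripper": -1, "x": 0, "y": 1, "z": 3, "turn": 0},
    {"gripper": -1, "x": 0, "y": 1, "z": 2, "turn": 0},
    {"gripper": -1, "x": 0, "y": 0, "z": 0, "turn": 0},
    {"gripper": -1, "x": 0, "y": 0, "z": 0, "turn": 0},
    {"gripper": -1, "x": 0, "y": 0, "z": 0, "turn": 0},
    {"gripper": -1, "x": 0, "y": 0, "z": 0, "turn": 0},
    {"gripper": -1, "x": 0, "y": 0, "z": 0, "turn": 0}
  ]
}}

```text
t: 13.92
ee_pos: [0.4633, 0.0975, 0.082]
tool_rot: [0.767, 0.641, 0.0, -0.0]
contact_force: [-3.0, 1.2, 3.2]
grip_width: 0.0
grasp_force: 1.8
```

```bash
python3 chk.py
```

```text
t 14.0667 ee [0.46327017 0.09751286 0.08199122] Fmean [-3.10425432  1.08705831  2.76747138] tau [ -0.66 -32.3  -20.53  -0.29  -1.08  -0.  ]
gateL 6.2; gateM 14.4; gateR 6.5; 
sideM 20.4; sideR 4.6; sideL 4.7; 
thick_carton_center [([294.0, 175.0], 0.93), ([468.0, 197.0], 0.87), ([271.0, 332.0], 0.71), ([430.0, 166.0], 0.65)]
round_tin_center [([345.0, 183.0], 0.91)]
thin_carton_center [([243.0, 169.0], 0.69)]
```

Call:
{"fn": "play_rows", "kwargs": {
  "moves": [
    {"gripper": -1, "x": 0, "y": 1, "z": 3, "turn": 0},
    {"gripper": -1, "x": 0, "y": 1, "z": 3, "turn": 0},
    {"gripper": -1, "x": 0, "y": 1, "z": 3, "turn": 0},
    {"gripper": -1, "x": 0, "y": 1, "z": 3, "turn": 0},
    {"gripper": -1, "x": 0, "y": 0, "z": 2, "turn": 0},
    {"gripper": -1, "x": 0, "y": 0, "z": 0, "turn": 0},
    {"gripper": -1, "x": 0, "y": 0, "z": 0, "turn": 0},
    {"gripper": -1, "x": 0, "y": 0, "z": 0, "turn": 0},
    {"gripper": -1, "x": 0, "y": 0, "z": 0, "turn": 0},
    {"gripper": -1, "x": 0, "y": 0, "z": 0, "turn": 0}
  ]
}}

```text
t: 15.15
ee_pos: [0.4673, 0.0968, 0.068]
tool_rot: [0.767, 0.641, 0.0, 0.0]
contact_force: [-3.3, 1.8, 2.4]
grip_width: 0.0004
grasp_force: 2.1
```

```bash
python3 chk.py
```

```text
t 15.3 ee [0.46727356 0.09679923 0.06803564] Fmean [-3.93549771  1.06539168  3.17562607] tau [-7.500e-01 -3.297e+01 -2.027e+01 -3.300e-01 -1.220e+00 -1.000e-02]
gateL 6.4; gateM 18.5; gateR 6.6; 
sideM 23.2; sideR 5.0; sideL 8.3; 
thick_carton_center [([470.0, 199.0], 0.89), ([293.0, 175.0], 0.86), ([428.0, 169.0], 0.86), ([272.0, 336.0], 0.79)]
round_tin_center [([344.0, 182.0], 0.65)]
thin_carton_center [([245.0, 169.0], 0.71)]
```

Call:
{"fn": "play_rows", "kwargs": {
  "moves": [
    {"gripper": -1, "x": 0, "y": 1, "z": 4, "turn": 0},
    {"gripper": -1, "x": 0, "y": 1, "z": 4, "turn": 0},
    {"gripper": -1, "x": 0, "y": 1, "z": 3, "turn": 0},
    {"gripper": -1, "x": 0, "y": 0, "z": 3, "turn": 0},
    {"gripper": -1, "x": 0, "y": 0, "z": 0, "turn": 0},
    {"gripper": -1, "x": 0, "y": 0, "z": 0, "turn": 0},
    {"gripper": -1, "x": 0, "y": 0, "z": 0, "turn": 0},
    {"gripper": -1, "x": 0, "y": 0, "z": 0, "turn": 0},
    {"gripper": -1, "x": 0, "y": 0, "z": 0, "turn": 0},
    {"gripper": -1, "x": 0, "y": 0, "z": 0, "turn": 0}
  ]
}}

```text
t: 16.38
ee_pos: [0.4707, 0.0963, 0.0586]
tool_rot: [0.767, 0.641, 0.001, 0.001]
contact_force: [-13.9, -0.9, 40.7]
grip_width: 0.0004
grasp_force: 21.7
```

```bash
sed -i 's/range(3)/range(1)/' chk.py; python3 chk.py
```

```text
t 16.4333 ee [0.47066061 0.09630307 0.05856355] Fmean [-14.59446107  -1.44318122  40.72655797] tau [ -0.82 -15.61 -14.81  -0.24  -4.78  -0.04]
gateL 6.7; gateM 20.3; gateR 7.0; 
sideM 24.6; sideR 9.7; sideL 9.4; 
thick_carton_center [([430.0, 169.0], 0.65), ([304.0, 117.0], 0.61), ([469.0, 197.0], 0.58), ([165.0, 257.0], 0.46), ([389.0, 289.0], 0.27)]
round_tin_center [([345.0, 182.0], 0.77), ([178.0, 220.0], 0.19)]
thin_carton_center [([247.0, 172.0], 0.83)]
```

The thick carton is in the tray (top view 304,117). I release the lever and go over the right plate.

Call:
{"fn": "play_rows", "kwargs": {
  "moves": [
    {"gripper": -1, "x": 0, "y": 0, "z": -8, "turn": 0},
    {"gripper": -1, "x": 0, "y": -2, "z": -10, "turn": 0},
    {"gripper": -1, "x": 0, "y": -3, "z": -12, "turn": 0},
    {"gripper": -1, "x": 0, "y": -3, "z": -14, "turn": 0},
    {"gripper": -1, "x": 0, "y": -4, "z": -16, "turn": 0},
    {"gripper": -1, "x": 0, "y": 0, "z": -18, "turn": 0},
    {"gripper": -1, "x": -10, "y": 0, "z": -18, "turn": 0},
    {"gripper": -1, "x": -25, "y": 0, "z": 0, "turn": 0},
    {"gripper": -1, "x": -30, "y": 0, "z": 0, "turn": 0},
    {"gripper": -1, "x": -30, "y": 0, "z": 0, "turn": 0}
  ]
}}

```text
t: 17.52
ee_pos: [0.4434, 0.0037, 0.1502]
tool_rot: [0.767, 0.642, 0.001, 0.002]
contact_force: [0.2, -0.4, 0.3]
grip_width: 0.0008
grasp_force: 0.0
```

Call:
{"fn": "play_rows", "kwargs": {
  "moves": [
    {"gripper": -1, "x": -10, "y": 0, "z": 0, "turn": 0},
    {"gripper": -1, "x": 0, "y": 0, "z": 10, "turn": 0},
    {"gripper": -1, "x": 0, "y": 0, "z": 12, "turn": 0},
    {"gripper": -1, "x": 0, "y": 0, "z": 8, "turn": 0},
    {"gripper": -1, "x": 0, "y": 0, "z": 0, "turn": 0},
    {"gripper": -1, "x": 0, "y": 0, "z": 0, "turn": 0},
    {"gripper": -1, "x": 0, "y": 0, "z": 0, "turn": 0},
    {"gripper": -1, "x": 0, "y": 0, "z": 0, "turn": 0},
    {"gripper": -1, "x": 0, "y": 0, "z": 0, "turn": 0},
    {"gripper": -1, "x": 0, "y": 0, "z": 0, "turn": 0}
  ]
}}

```text
t: 18.35
ee_pos: [0.4402, -0.0048, 0.1203]
tool_rot: [0.767, 0.641, 0.0, 0.0]
contact_force: [-0.7, -0.2, 0.2]
grip_width: 0.0002
grasp_force: 0.0
```

```bash
python3 chk.py;  python3 - <<'E'
from h import *
s=robot.observe(); Rm=R.from_quat(s["tool_rot"]).as_matrix(); print("d to R plate, tool mm",np.round(Rm.T@(np.array([.439,-.009,.141])-s["ee_pos"])*1000))
p=viewer.capture("wrist"); T=np.array(p["T_tool_cam"])
for r in viewer.pinpoint("paddle_right",p)[:2]:
    d=Rm@T[:3,:3]@np.linalg.inv(p["K"])@[*r["centre"],1.]; o=s["ee_pos"]+Rm@T[:3,3]
    print(r["confidence"], (o+d*(.141-o[2])/d[2])*1000)
E
```

```text
t 18.4 ee [ 0.44008266 -0.00485943  0.1202592 ] Fmean [ 0.20032978 -0.75008966 -0.28166037] tau [ 2.000e-02 -2.967e+01 -2.079e+01  7.000e-02  2.000e-02  0.000e+00]
gateL 5.0; gateM 5.5; gateR 5.3; 
sideM 9.9; sideR 8.1; sideL 7.9; 
thick_carton_center [([308.0, 114.0], 0.85), ([343.0, 182.0], 0.62), ([429.0, 169.0], 0.56), ([470.0, 199.0], 0.56), ([273.0, 336.0], 0.55)]
round_tin_center [([344.0, 182.0], 0.94), ([220.0, 278.0], 0.68), ([291.0, 200.0], 0.38)]
thin_carton_center [([308.0, 119.0], 0.68), ([244.0, 172.0], 0.56)]
d to R plate, tool mm [ -4.  -0. -21.]
0.55 [437.66207625  -7.57802182 141.        ]
```

Call:
{"fn": "play_rows", "kwargs": {
  "moves": [
    {"gripper": -1, "x": -3, "y": 0, "z": 5, "turn": 0},
    {"gripper": -1, "x": 0, "y": 0, "z": 5, "turn": 0},
    {"gripper": -1, "x": 0, "y": 0, "z": 5, "turn": 0},
    {"gripper": -1, "x": 0, "y": 1, "z": 5, "turn": 0},
    {"gripper": -1, "x": 0, "y": 1, "z": 5, "turn": 0},
    {"gripper": -1, "x": 0, "y": 1, "z": 5, "turn": 0},
    {"gripper": -1, "x": 0, "y": 1, "z": 5, "turn": 0},
    {"gripper": -1, "x": 0, "y": 1, "z": 5, "turn": 0},
    {"gripper": -1, "x": 0, "y": 1, "z": 5, "turn": 0},
    {"gripper": -1, "x": 0, "y": 1, "z": 4, "turn": 0}
  ]
}}

```text
t: 19.58
ee_pos: [0.4457, -0.0091, 0.0702]
tool_rot: [0.767, 0.641, -0.0, -0.001]
contact_force: [-4.3, 0.8, 3.8]
grip_width: 0.0007
grasp_force: 2.0
```

Call:
{"fn": "play_rows", "kwargs": {
  "moves": [
    {"gripper": -1, "x": 0, "y": 1, "z": 3, "turn": 0},
    {"gripper": -1, "x": 0, "y": 1, "z": 3, "turn": 0},
    {"gripper": -1, "x": 0, "y": 1, "z": 2, "turn": 0},
    {"gripper": -1, "x": 0, "y": 0, "z": 2, "turn": 0},
    {"gripper": -1, "x": 0, "y": 0, "z": 0, "turn": 0},
    {"gripper": -1, "x": 0, "y": 0, "z": 0, "turn": 0},
    {"gripper": -1, "x": 0, "y": 0, "z": 0, "turn": 0},
    {"gripper": -1, "x": 0, "y": 0, "z": 0, "turn": 0},
    {"gripper": -1, "x": 0, "y": 0, "z": 0, "turn": 0},
    {"gripper": -1, "x": 0, "y": 0, "z": 0, "turn": 0}
  ]
}}

```text
t: 20.42
ee_pos: [0.4492, -0.0097, 0.061]
tool_rot: [0.767, 0.641, 0.0, 0.0]
contact_force: [-4.0, 0.6, 3.2]
grip_width: 0.0001
grasp_force: 2.1
```

```bash
python3 chk.py
```

```text
t 20.4667 ee [ 0.44916287 -0.009697    0.06100127] Fmean [-4.12752589  0.95023418  3.03031468] tau [-2.000e-02 -3.084e+01 -1.995e+01  7.000e-02 -1.300e+00 -1.000e-02]
gateL 5.7; gateM 6.2; gateR 16.7; 
sideM 16.1; sideR 24.5; sideL 8.6; 
thick_carton_center [([428.0, 168.0], 0.98), ([308.0, 117.0], 0.97), ([467.0, 196.0], 0.92)]
round_tin_center [([357.0, 124.0], 0.86)]
thin_carton_center [([246.0, 171.0], 0.62)]
```

The tin is in the tray (357,124). I release and back off upward.

Call:
{"fn": "play_rows", "kwargs": {
  "moves": [
    {"gripper": -1, "x": 0, "y": 0, "z": -6, "turn": 0},
    {"gripper": -1, "x": 0, "y": -2, "z": -10, "turn": 0},
    {"gripper": -1, "x": 0, "y": -3, "z": -12, "turn": 0},
    {"gripper": -1, "x": 0, "y": -3, "z": -14, "turn": 0},
    {"gripper": -1, "x": 0, "y": -4, "z": -16, "turn": 0},
    {"gripper": -1, "x": 0, "y": -5, "z": -18, "turn": 0},
    {"gripper": -1, "x": 0, "y": -10, "z": -20, "turn": 0},
    {"gripper": -1, "x": 0, "y": -20, "z": -25, "turn": 0},
    {"gripper": -1, "x": 0, "y": -25, "z": -25, "turn": 0},
    {"gripper": -1, "x": 0, "y": -25, "z": -15, "turn": 0}
  ]
}}

```text
t: 21.55
ee_pos: [0.3559, 0.0076, 0.225]
tool_rot: [0.767, 0.641, 0.003, 0.003]
contact_force: [-0.6, 0.3, 0.3]
grip_width: 0.0001
grasp_force: 0.0
```

Call:
{"fn": "play_rows", "kwargs": {
  "moves": [
    {"gripper": -1, "x": 0, "y": 0, "z": 0, "turn": 0},
    {"gripper": -1, "x": 0, "y": 0, "z": 0, "turn": 0},
    {"gripper": -1, "x": 0, "y": 0, "z": 0, "turn": 0},
    {"gripper": -1, "x": 0, "y": 0, "z": 0, "turn": 0},
    {"gripper": -1, "x": 0, "y": 0, "z": 0, "turn": 0},
    {"gripper": -1, "x": 0, "y": 0, "z": 0, "turn": 0},
    {"gripper": -1, "x": 0, "y": 0, "z": 0, "turn": 0},
    {"gripper": -1, "x": 0, "y": 0, "z": 0, "turn": 0},
    {"gripper": -1, "x": 0, "y": 0, "z": 0, "turn": 0},
    {"gripper": -1, "x": 0, "y": 0, "z": 0, "turn": 0}
  ]
}}

```text
t: 22.38
ee_pos: [0.3537, 0.0075, 0.2218]
tool_rot: [0.767, 0.641, -0.0, -0.0]
contact_force: [-0.1, -0.0, 0.4]
grip_width: 0.0003
grasp_force: 0.0
```

```bash
python3 chk.py; python3 - <<'E'
from h import *
q=viewer.capture("side")
for n in("paddle_left","paddle_mid","paddle_right","thick_carton_center","round_tin_center","thin_carton_center","spare_carton","coin_dish","scent_jar","softener_bottle"): print(n,[(np.round(r["centre"]).tolist(),round(r["confidence"],2)) for r in viewer.pinpoint(n,q)[:3]])
P=viewer.capture("top")
for k,a,b in(("thick","thick_carton_center",1),("tin","round_tin_center",0)):
    A=[r["centre"] for r in viewer.pinpoint(a,P)]; B=[r["centre"] for r in viewer.pinpoint(a,q)]
    for u in A:
        for v in B:
            x=tri([ray(P,u),ray(q,v)]); e=np.linalg.norm(np.cross(x-P["origin"],ray(P,u)[1]))
            if e<.008: print(k,np.round(u),np.round(x*1000),round(e*1000,1))
E
```

```text
t 22.4333 ee [0.3537057  0.00751204 0.2218859 ] Fmean [-0.19828157 -0.17238761 -0.28500965] tau [-1.000e-02 -1.951e+01 -2.359e+01  8.000e-02  2.000e-02 -0.000e+00]
gateL 4.8; gateM 4.9; gateR 5.0; 
sideM 8.5; sideR 6.1; sideL 6.1; 
thick_carton_center [([470.0, 200.0], 0.92), ([307.0, 115.0], 0.79), ([274.0, 336.0], 0.79), ([425.0, 170.0], 0.58)]
round_tin_center [([357.0, 123.0], 0.9)]
thin_carton_center [([243.0, 170.0], 0.6)]
paddle_left [([290.0, 182.0], 0.74)]
paddle_mid [([282.0, 212.0], 0.94)]
paddle_right [([277.0, 248.0], 0.9)]
thick_carton_center [([439.0, 255.0], 0.88), ([391.0, 405.0], 0.82), ([244.0, 245.0], 0.61)]
round_tin_center [([446.0, 290.0], 0.57)]
thin_carton_center [([377.0, 208.0], 0.49)]
spare_carton [([277.0, 336.0], 0.95)]
coin_dish [([307.0, 188.0], 0.66)]
scent_jar [([322.0, 339.0], 0.77)]
softener_bottle [([357.0, 344.0], 0.37)]
thick [272. 334.] [354. 110.  23.] 0.3
thick [468. 197.] [ 642. -318.   19.] 1.0
thick [306. 117.] [821.  30.  33.] 1.8
thick [425. 169.] [ 704. -226.   16.] 0.1
tin [355. 125.] [804. -77.  37.] 5.3
```

```bash
python3 -c "
from rig import robot
print(robot.sign_off())"
```

```text
the job is handed in; nothing more can be done
None
```

The thick carton and then the round tin slid into the tray, all three gates are shut, the thin carton is still in its lane, and I handed the job in at about 22 s; one push on the middle lever's stop briefly read about 41 N on the shut fingers, and I don't know if the 40 N limit for the arm and gripper body counts that.

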